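Load the cane cutter's feed tube

ROBOT

A 6-joint arm with a two-finger parallel gripper is mounted at the origin on the work surface. World frame = base frame: x ahead of the robot, y to its left, z up, the work surface at z = 0. Lengths are in m, angles in rad, forces in N, time in s.
With the tool pointing down it reaches from about 0.4 to 0.925 m from the base axis. Payload 3.4 kg.
Tool frame: the origin (TCP) lies midway between the tips of the shut fingers; the grasp point (between the pads) lies 19 mm behind it (grip_point_offset is the distance from the TCP to the grasp point, in m); z points along the fingers, y is the line along which they close (so a half turn about z gives the same grasp; the last joint's range is limited). The gripper opens to 85 mm and grips with 20 to 120 N. Pads are 22 mm wide; open, the fingers measure 114 mm over their backs; the gripper's body (76 mm by 85 mm) begins 54 mm behind the grasp point. The pads swing forward as they close: fully open they stand 13 mm farther back than shut.
Start: joints at [-1.329, 0.307, 1.506, -0, 1.328, -0.073], TCP at [0.178, -0.547, 0.231] pointing down, gripper open.
Joint ranges: [-3.12, 3.12], [-1.05, 2.28], [0.14, 2.33], [-1.42, 4.57], [0.1, 2.73], [-2.68, 2.68]. Speed limits (rad/s): [2.57, 2.57, 3.14, 3.14, 3.14, 3.14].

INTERFACE

Orientations are given as a unit quaternion [w, x, y, z].
In Python, from station import * gives the robot as it stands.
- The arm moves only by the shell command python3 -m pendant 'ROWS' [FORCE]. ROWS is JSON, a list of rows, each a list of 3 entries, a list of its own where there are three numbers: the turn, a rotation vector about the tool's x, y, z in degrees, then the shift along the tool's x, y, z in m, then the finger opening in m, from 0 to 0.0854. A call has exactly 10 rows; each row shifts and turns the commanded pose from where the row before left it, along the tool's axes as they then stand; what a row does not reach is not made up. A row lasts 1/10 s, in which the tool goes at most 50 mm and 8.59 degrees, less where a joint would pass 70% of its speed; a pose out of reach is approached as far as the arm can. A call is refused whole if a number of a shift passes 0.05 or a number of a turn 8.59, either way. A call with a gripper value outside its range is refused whole. The fingers move at their own pace and stop on an object; FORCE is the grip in N (left out, the last holds). Time passes only in rows, so rows that do not move let the fingers close, or fill a call up. It gives the time, the measured TCP pose, the force, the opening and the grip force at its end, in the units of the state.
- read_state(): the state, without advancing time (a new reading comes with each control period).
- camera(name): name is "side" or "top"; returns (picture, depth): 400x640x3 uint8, red, green, blue; 400x640 float32, m along the optical axis (not along the pixel's ray), 0 where there is no reading.
- calibration(name): a dict with "fx", "fy", "cx", "cy" (pixels), "R" (3x3) and "t" (3): a world point X has camera coordinates R X + t. Camera axes: x right, y down, z forward; pixel columns grow to the right and rows downward; lengths in m; the calibration is good to about 2 mm. A picture is of the moment at which its call begins. calibration takes no time and is no camera call.
- close_job(): hands the job in; it is judged then, once.
The state is a dict: "time": time; "qpos": joint angles; "joint_velocities": joint speeds; "joint_torque": joint torques, N m; "tcp_pos": TCP position; "orientation": TCP orientation; "ft_force": force on the tool from outside, world axes, zero at the start; "torque": the same for the moment, N m; "width": finger opening in m; "grip_force": force on a finger pad.
Only numpy, scipy, OpenCV 4.12 (cv2) and the standard library are available. Lean on these libraries where they do the work, as an engineer would, in place of code of your own. Each camera call takes 0.05 s, during which the arm holds its last target. There are 200 camera calls.

TASK

Load the two thick glass canes end to end into the leaning feed tube of the green cane cutter: the red one first, so that it slides down to the stop, then the ivory one so that it comes to rest on top of the red one. When both are in and at rest, throw the black feed lever all the way over towards the housing side and let go; leave the glue jar, the cup and the hammer undisturbed.

Things in the scene. Friction and masses are not known exactly. Their poses are not given: they have to be found in the camera images.
- cane_red_center (a point): Centre (half-way up) of the red glass cane: a solid round rod 30 mm in diameter, 90 mm long, about 160 g, standing upright in a shallow cardboard tray (floor 4 mm above the table, rim 18 mm). The two canes stand 80 mm or more apart, centre to centre, in either order. z runs along the cane.
- cane_ivory_center (a point): Centre of the ivory glass cane: same size and weight as the red one, standing upright in the same tray. z runs along the cane.
- tube_mouth (a point): Centre of the open upper end of the feed tube, a clear square tube with metal bands fixed on the cutter, leaning 35 degrees from vertical, mouth towards the robot's left (the tray). z points up out of it along its axis, y is level. Inside 38 mm square; the last 10 mm flare to about 48 mm (62 mm over the metal lip). It lies 165 mm above the stop along the axis, so the upper cane ends up 15 mm proud of it.
- tube_stop (a point): Centre of the rubber stop that closes the lower end of the tube; same axes as tube_mouth. The lower cane's end rests here. A cane let go inside the tube slides down by its own weight.
- feed_lever (a joint): Angle of the black toggle lever on its grey block on the cutter's base, 110 mm to the cutter's -y side (the robot's side) of the tube. 0: leaning 0.5 rad from upright to the cutter's -x (the tray's side); 1.0 rad: all the way over, 0.5 rad past upright to +x. It turns about the cutter's y axis, so its tip moves along the cutter's +x; a push of 1 to 2 N moves it and it stays where it is left.
- feed_lever_tip (a point): Centre of the lever's round tip (26 mm ball on a 10 mm bar), which moves with the lever. It is 80 mm from the lever's pivot, which is 34 mm above the table, straight below the middle of the swing.
- cutter: Cane cutter, fixed. Origin on the table below the tube; x points roughly to the robot's right, towards its housing; z up. The tube leans to -x. Green base plate 12 mm thick, from -55 to 150 mm in x and -160 to 80 mm in y; green housing 75 by 150 mm, 112 mm high, beyond the tube's foot (x 75 to 150, y -75 to 75).
- glue_jar: Bystander: glue jar 66 mm across, 90 mm high. Origin under its centre.
- cup: Bystander: white cup 72 mm across, 85 mm high. Origin under its centre.
- hammer: Bystander: hammer lying on the table at the robot's right, 0.26 m long. Origin on its handle, near the middle.
Things that resemble listed ones, but are neither listed nor needed, are in the scene too. Of the things like the part that bears cane_ivory_center, leave any that is turquoise; of the rest the smaller one is meant.

How it is judged:
By the outcome, as a careful person would: the job done as asked, in the order asked, and still so for the second after the job is handed in, with the robot touching nothing.
It also fails if it takes over 64 s, if anything falls off the work surface, if the arm or the gripper's body presses on something with over 40 N, if the wrist force passes 120 N, or if a joint passes its speed limit or range.

## Working session

There is one attempt and no reset: what is moved stays moved. The work goes in short steps, Python scripts to look and compute and a shell command to move; the robot and the scene stay as the last step left them, time stands still between calls to the robot, and variables do not carry over. Pictures are saved under pics/ and viewed, at most 14 in all, crops included, and the job is handed in when it is done.

```bash
mkdir -p pics; ls; python3 - <<'E'
from station import *
import cv2,numpy as np
for n in("top","side"):
    p,d=camera(n); np.savez(f"{n}0.npz",p=p,d=d)
    cv2.imwrite(f"pics/{n}0.png",p[:,:,::-1]); c=calibration(n)
    print(n,c)
s=read_state();print(s)
E
```

```text
pics
top {'fx': 413.85912288306804, 'fy': 413.85912288306804, 'cx': 314.45305334842186, 'cy': 201.51240046409518, 'R': array([[-0.01691437, -0.99985613, -0.00127377],
       [-0.97429855,  0.01676819, -0.22463564],
       [ 0.22462468, -0.00255854, -0.974442  ]]), 't': array([-0.05762783,  0.58051531,  1.14868697])}
side {'fx': 477.91500393379835, 'fy': 477.91500393379835, 'cx': 319.1881830419525, 'cy': 208.43376730111189, 'R': array([[-0.94462699, -0.32811924, -0.00419781],
       [-0.23890252,  0.69643692, -0.67668398],
       [ 0.22495654, -0.63821108, -0.73626162]]), 't': array([0.50824474, 0.24250352, 1.28612734])}
{'time': 0.1, 'qpos': array([-1.32949881e+00,  3.07503974e-01,  1.50753036e+00,  2.10274491e-05,
        1.32841679e+00, -7.34791402e-02]), 'joint_velocities': array([-0.00108194, -0.00302035, -0.00535663, -0.00142913,  0.00026953,
       -0.00025629]), 'joint_torque': array([ 1.39230983e-04, -4.58529031e+01, -2.52609354e+01, -2.08453065e-05,
        5.69141877e-03,  6.77693890e-06]), 'tcp_pos': array([ 0.1778681 , -0.5461414 ,  0.23047453]), 'orientation': array([-9.26818389e-04,  9.87639973e-01,  1.56736785e-01, -6.77115292e-05]), 'ft_force': array([-0.76985103, -0.51629047, -0.40616112]), 'torque': array([ 0.00415401,  0.00346429, -0.03272916]), 'grip_force': 0.0, 'width': 0.08550968161134803}
```

View pics/top0.png

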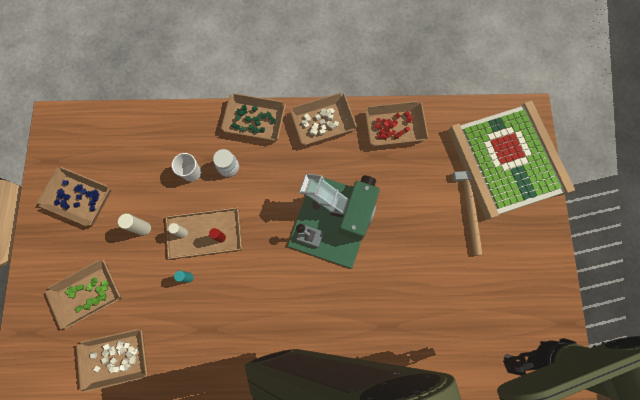

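View pics/side0.png

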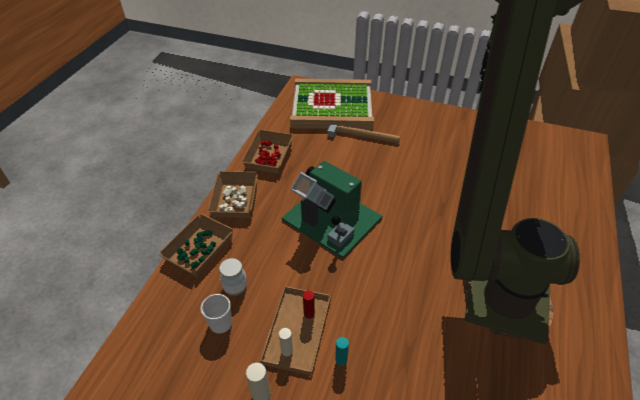

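The top view shows the candidates for "ivory":
- a pale cane in the tray at (178,230)
- a larger pale rod outside the tray at (134,225)
- a turquoise one at (184,277)

By the description I take the smaller pale one, in the tray. Red is in the tray at (217,235). The tube mouth is near (315,188), the lever tip near (301,230) and the housing near (360,208). In the side view the same things are ivory (286,342), big pale (257,380), turquoise (342,350), red (309,304), mouth (303,185) and lever (336,222).

```bash
cat > h.py <<'E'
from station import *
import cv2,numpy as np
def cloud(n,d):
    c=calibration(n);v,u=np.mgrid[:400,:640]
    P=np.stack([(u-c['cx'])/c['fx']*d,(v-c['cy'])/c['fy']*d,d],-1)
    W=(P-c['t'])@c['R'];W[d==0]=np.nan
    return W
def ray(n,u,v):
    c=calibration(n);r=np.array([(u-c['cx'])/c['fx'],(v-c['cy'])/c['fy'],1])@c['R']
    return -c['R'].T@c['t'],r/np.linalg.norm(r)
def onplane(n,u,v,z):
    o,r=ray(n,u,v);return o+r*(z-o[2])/r[2]
def tri(ut,us):
    A=np.zeros((3,3));b=np.zeros(3);rs=[ray("top",*ut),ray("side",*us)]
    for o,r in rs:
        M=np.eye(3)-np.outer(r,r);A+=M;b+=M@o
    X=np.linalg.solve(A,b);return X,[np.linalg.norm((np.eye(3)-np.outer(r,r))@(X-o)) for o,r in rs]
E
python3 - <<'E'
from h import *
np.set_printoptions(precision=4,suppress=True)
for n in("top","side"):
    z=np.load(n+"0.npz");p=z['p'];W=cloud(n,z['d']);hsv=cv2.cvtColor(p,cv2.COLOR_RGB2HSV)
    seeds={"top":dict(ivory=(176,229),red=(215,233),big=(127,221),turq=(179,276),jar=(225,160),cup=(185,168)),"side":dict(ivory=(286,335),red=(309,297),big=(257,370),turq=(342,342),jar=(232,270),cup=(216,305))}[n]
    for k,(u,v) in seeds.items():
        win=np.zeros((400,640),bool);win[max(v-25,0):v+25,u-25:u+25]=1
        zz=W[...,2];near=np.linalg.norm(W[...,:2]-W[v,u,:2],axis=-1)<.06
        m=win&near&(zz>.03);top=np.nanpercentile(zz[m],95)
        t=(m&(zz>top-.006)).astype(np.uint8)
        _,lab=cv2.connectedComponents(t);
        q=W[t>0];(c,r)=cv2.minEnclosingCircle(q[:,:2].astype(np.float32))
        print(n,k,"ztop",top,"c",np.array(c),"mean",q.mean(0),"r",r)
    X=W[...,:2];g=(hsv[...,0]>60)&(hsv[...,0]<95)&(hsv[...,1]>60)&(np.hypot(X[...,0]-.6,X[...,1]+.2)<.3)
    for z0 in(.112,.012):
        m=g&(abs(W[...,2]-z0)<.005);q=W[m]
        v,u=np.nonzero(m)
        print(n,z0,m.sum(),cv2.minAreaRect(q[:,:2].astype(np.float32)),q.mean(0),u.min(),u.max(),v.min(),v.max())
    x0,y0,x1,y1={"top":(280,160,390,280),"side":(265,150,400,270)}[n]
    cr=cv2.resize(p[y0:y1,x0:x1],None,fx=4,fy=4,interpolation=cv2.INTER_CUBIC)
    np.save(n+"crop.npy",cr)
a=np.load("topcrop.npy");b=np.load("sidecrop.npy")
cv2.imwrite("pics/ctop.png",a[:,:,::-1]);cv2.imwrite("pics/cside.png",b[:,:,::-1]);print(a.shape,b.shape)
p=np.load("side0.npz")['p'];cv2.imwrite("pics/canes.png",cv2.resize(p[270:400,210:370],None,fx=4,fy=4)[:,:,::-1])
E
```

```text
top ivory ztop 0.09590198406857157 c [0.504  0.3342] mean [0.5038 0.3339 0.0934] r 0.014857514761388302
top red ztop 0.09564310659837418 c [0.487  0.2175] mean [0.4874 0.218  0.0932] r 0.014666839502751827
top big ztop 0.13158944164605382 c [0.5185 0.4544] mean [0.5196 0.4542 0.1292] r 0.022535638883709908
top turq ztop 0.0927751103397448 c [0.3705 0.3104] mean [0.3705 0.31   0.0897] r 0.014953886158764362
top jar ztop 0.09119624782785939 c [0.7112 0.2022] mean [0.7104 0.201  0.0887] r 0.029416289180517197
top cup ztop 0.08489398751184553 c [0.6958 0.3173] mean [0.6966 0.3192 0.0831] r 0.036052312701940536
top 0.112 1165 ((0.5500009655952454, -0.19471748173236847), (0.07231084257364273, 0.1471068114042282), 70.07259368896484) [ 0.548  -0.1939  0.1107] 340 378 181 235
top 0.012 1059 ((0.5342602729797363, -0.11915126442909241), (0.20187541842460632, 0.23678219318389893), 70.02278137207031) [ 0.468  -0.1111  0.0109] 288 360 178 267
side ivory ztop 0.09448188272751586 c [0.5067 0.3346] mean [0.5063 0.3349 0.092 ] r 0.015825750306248665
side red ztop 0.09424400994723676 c [0.4906 0.2186] mean [0.4895 0.2188 0.0921] r 0.01559213176369667
side big ztop 0.1298966860630696 c [0.5226 0.4557] mean [0.5223 0.4559 0.1276] r 0.0218006893992424
side turq ztop 0.0905181073337034 c [0.3734 0.3114] mean [0.3727 0.3119 0.0881] r 0.015411040745675564
side jar ztop 0.09082306096909741 c [0.7139 0.2036] mean [0.7124 0.2039 0.0883] r 0.030922556295990944
side cup ztop 0.08420611949939218 c [0.6979 0.3183] mean [0.7042 0.3134 0.0827] r 0.036242350935935974
side 0.112 689 ((0.5236580967903137, -0.15142613649368286), (0.13079147040843964, 0.24864453077316284), 36.33555603027344) [ 0.5505 -0.1882  0.11  ] 311 360 161 223
side 0.012 1794 ((0.5375688076019287, -0.11649958789348602), (0.20348048210144043, 0.23796100914478302), 69.91584777832031) [ 0.5181 -0.0889  0.0103] 282 381 202 256
(480, 440, 3) (480, 540, 3)
```

View pics/ctop.png

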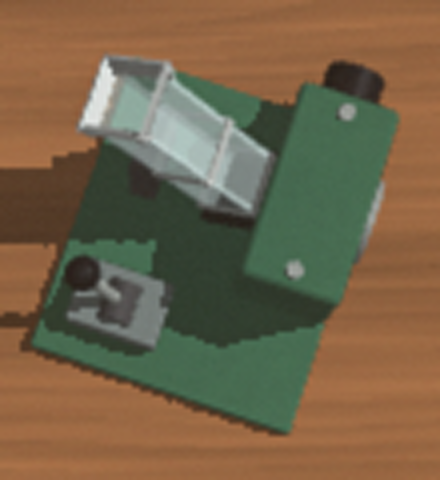

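View pics/cside.png

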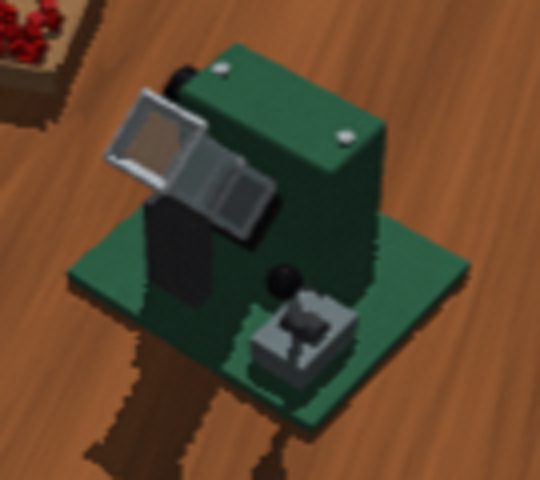

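View pics/canes.png

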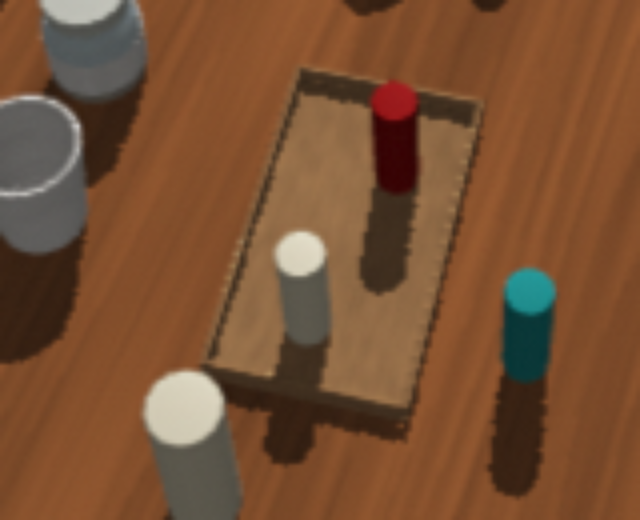

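The crops confirm the choice: the ivory cane in the tray is the same size as red, and the pale one outside is thicker and taller. The mouth corners are at about (105,57), (172,68), (148,138) and (80,130) in the top crop, and (148,88), (207,125), (163,190) and (105,155) in the side crop. The lever ball is at (82,272) in the top crop and (284,280) in the side crop.

```bash
python3 - <<'E'
from h import *
np.set_printoptions(precision=4,suppress=True)
T=lambda x,y:(280+(x+.5)/4-.5,160+(y+.5)/4-.5)
S=lambda x,y:(265+(x+.5)/4-.5,150+(y+.5)/4-.5)
a=np.deg2rad(-110);ex=np.array([np.cos(a),np.sin(a),0]);ey=np.array([-np.sin(a),np.cos(a),0]);O=np.array([.589,-.088,0])
cut=lambda X:np.array([(X-O)@ex,(X-O)@ey,X[2]])
C=[]
for n,t,s in[("lo-",(80,130),(163,190)),("lo+",(105,57),(105,155)),("hi+",(172,68),(148,88)),("hi-",(148,138),(207,125)),("ball",(82,272),(284,280))]:
    X,r=tri(T(*t),S(*s));print(n,X,np.round(r,4),cut(X))
    if n!="ball":C.append(X)
C=np.array(C);m=C.mean(0);print("mouth",m,cut(m),"edges",[np.linalg.norm(C[i]-C[i-1]) for i in range(4)])
n=np.cross(C[1]-C[0],C[3]-C[0]);n/=np.linalg.norm(n);print(n,[n@ex,n@ey,n[2]])
for nm in("top","side"):
    z=np.load(nm+"0.npz");W=cloud(nm,z['d'])
    w=W.reshape(-1,3);c=np.array([(w-O)@ex,(w-O)@ey,w[:,2]]).T
    k=(abs(c[:,1])<.045)&(c[:,0]<.07)&(c[:,0]>-.12)&(c[:,2]>.05);q=c[k]
    al=q@np.array([-np.sin(.6109),0,np.cos(.6109)]);j=al>al.max()-.012
    print(nm,k.sum(),"al max",np.sort(al)[-30::5],q[j].mean(0),q[j].min(0),q[j].max(0))
E
```

```text
lo- [ 0.5847 -0.0275  0.1684] [0.0022 0.0022] [-0.0554 -0.0247  0.1684]
lo+ [ 0.6348 -0.045   0.1697] [0.0017 0.0017] [-0.0561  0.0284  0.1697]
hi+ [ 0.6182 -0.0897  0.1988] [0.0021 0.0021] [-0.0084  0.028   0.1988]
hi- [ 0.5703 -0.0732  0.1938] [0.0005 0.0005] [-0.0075 -0.0226  0.1938]
ball [ 0.4967 -0.0261  0.1094] [0.0013 0.0013] [-0.0266 -0.1079  0.1094]
mouth [ 0.602  -0.0588  0.1827] [-0.0318  0.0023  0.1827] edges [np.float64(0.054232320921098344), np.float64(0.05308611182057464), np.float64(0.0558555847115827), np.float64(0.05084514634535799)]
[-0.1349 -0.4481 -0.8837] [np.float64(0.4672503837012745), np.float64(0.02650916519752945), np.float64(-0.8837275276302883)]
top 1071 al max [0.1714 0.1715 0.1718 0.1719 0.1721 0.1729] [-0.0346  0.0023  0.1812] [-0.0574 -0.0288  0.164 ] [-0.0073  0.0309  0.206 ]
side 1012 al max [0.1718 0.1721 0.1725 0.1727 0.1731 0.1742] [-0.0337  0.0055  0.1827] [-0.0587 -0.0273  0.1642] [-0.0093  0.0334  0.2026]
```

```bash
python3 -m pendant '[[[0,0,-7.42],[0,0,0],0.085],[[0,0,-7.42],[0,0,0],0.085],[[0,0,-7.42],[0,0,0],0.085],[[0,0,-7.42],[0,0,0],0.085],[[0,0,-7.42],[0,0,0],0.085],[[0,0,-7.42],[0,0,0],0.085],[[0,0,-7.42],[0,0,0],0.085],[[0,0,0],[0.03,0.02,0],0.085],[[0,0,0],[0.04,0.02,0],0.085],[[0,0,0],[0.045,0.02,0],0.085]]' 40
python3 -m pendant '[[[0,0,0],[0.045,0.02,0],0.085],[[0,0,0],[0.045,0.02,0],0.085],[[0,0,0],[0.045,0.02,0],0.085],[[0,0,0],[0.045,0,0],0.085],[[0,0,0],[0.045,0,0],0.085],[[0,0,0],[0.045,0,0],0.085],[[0,0,0],[0.045,0,0],0.085],[[0,0,0],[0.045,0,0],0.085],[[0,0,0],[0.045,0,0],0.085],[[0,0,0],[0.045,0,0],0.085]]'
cat >> h.py <<'E'
from scipy.spatial.transform import Rotation as Ro
a=np.deg2rad(-110);ex=np.array([np.cos(a),np.sin(a),0]);ey=np.array([-np.sin(a),np.cos(a),0])
M=np.array([.602,-.058,.183]);tx=-np.sin(.6109)*ex+np.array([0,0,np.cos(.6109)])
DOWN=np.column_stack([-ex,ey,[0,0,-1]])
TILT=np.column_stack([np.cross(ey,-tx),ey,-tx])
def go(p,Rt,n=""):
    s=read_state();w,x,y,z=s['orientation'];R=Ro.from_quat([x,y,z,w])
    rv=(R.inv()*Ro.from_matrix(Rt)).as_rotvec(degrees=True)
    d=np.array(p)-s['tcp_pos']
    print(n,"turn",np.round(rv,2),"shift now-axes",np.round(R.inv().apply(d),4),"target-axes",np.round(Rt.T@d,4))
    print(" t",s['time'],"tcp",np.round(s['tcp_pos'],4),"q",np.round(s['qpos'],2),"F",np.round(s['ft_force'],1),"w",round(s['width'],4),"g",round(s['grip_force'],1))
E
python3 -c "
from h import *
go([.489,.218,.055],DOWN)"
```

```text
time: 1.1
tcp_pos: [0.2742, -0.4589, 0.2307]
orientation: [-0.0, 0.82, 0.572, 0.0]
ft_force: [0.3, -0.1, 0.5]
width: 0.085
grip_force: 0.0
time: 2.1
tcp_pos: [0.4842, -0.0551, 0.2311]
orientation: [-0.0, 0.819, 0.573, -0.0]
ft_force: [1.3, -0.8, -0.5]
width: 0.0849
grip_force: 0.0
 turn [-0.02  0.01 -0.02] shift now-axes [ 0.2583 -0.089   0.1761] target-axes [ 0.2583 -0.0889  0.1761]
 t 2.1 tcp [ 0.4842 -0.0551  0.2311] q [-0.2   0.18  1.68 -0.    1.28  0.15] F [ 1.3 -0.8 -0.5] w 0.0849 g 0.0
```

```bash
python3 -m pendant '[[[0,0,0],[0.043,-0.015,0],0.085],[[0,0,0],[0.043,-0.015,0],0.085],[[0,0,0],[0.043,-0.015,0],0.085],[[0,0,0],[0.043,-0.015,0],0.085],[[0,0,0],[0.043,-0.015,0.02],0.085],[[0,0,0],[0.043,-0.014,0.02],0.085],[[0,0,0],[0,0,0.03],0.085],[[0,0,0],[0,0,0.03],0.085],[[0,0,0],[0,0,0],0.085],[[0,0,0],[0,0,0],0.085]]'
python3 -c "
from h import *
go([.489,.218,.055],DOWN)
p,d=camera('top');cv2.imwrite('pics/pre.png',cv2.resize(p[170:300,120:280],None,fx=4,fy=4)[:,:,::-1])"
```

```text
time: 3.1
tcp_pos: [0.4884, 0.2157, 0.131]
orientation: [-0.0, 0.819, 0.573, -0.001]
ft_force: [-0.3, 0.5, 0.0]
width: 0.0853
grip_force: 0.0
 turn [-0.09  0.08 -0.02] shift now-axes [ 0.0025 -0.0001  0.0759] target-axes [ 0.0024 -0.0003  0.076 ]
 t 3.1 tcp [0.4884 0.2157 0.131 ] q [ 0.34  0.35  1.73 -0.    1.07  0.69] F [-0.3  0.5  0. ] w 0.0853 g 0.0
```

View pics/pre.png

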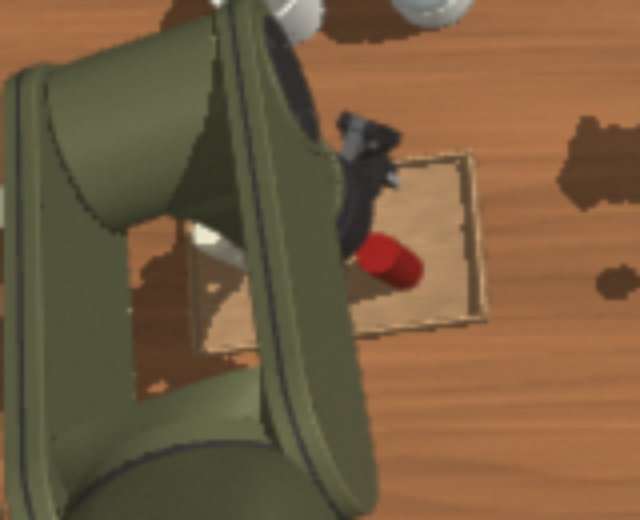

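The hand's far finger is at (370,150) in the crop, in line with the red cane's top at (380,255). The near finger is hidden by the arm. The alignment looks sound, so I descend and grip.

```bash
python3 -m pendant '[[[0,0,0],[0.002,0,0.02],0.085],[[0,0,0],[0,0,0.02],0.085],[[0,0,0],[0,0,0.02],0.085],[[0,0,0],[0,0,0.016],0.085],[[0,0,0],[0,0,0],0.02],[[0,0,0],[0,0,0],0.02],[[0,0,0],[0,0,0],0.02],[[0,0,0],[0,0,0],0.02],[[0,0,0],[0,0,0],0.02],[[0,0,0],[0,0,0],0.02]]' 40
python3 -c "
from h import *
go(M+.076*tx,TILT)
p,d=camera('side');np.savez('sg.npz',p=p,d=d);cv2.imwrite('pics/grip.png',cv2.resize(p[220:370,220:400],None,fx=4,fy=4)[:,:,::-1])"
```

```text
time: 4.15
tcp_pos: [0.4909, 0.2181, 0.0569]
orientation: [0.0, 0.819, 0.573, 0.001]
ft_force: [-0.3, 0.1, 6.9]
width: 0.029
grip_force: 39.2
 turn [  0.13 -35.11  -0.06] shift now-axes [-0.1774  0.1994 -0.1882] target-axes [-0.2537  0.1989 -0.0523]
 t 4.15 tcp [0.4909 0.2181 0.0569] q [ 0.34  0.45  1.8  -0.    0.89  0.69] F [-0.3  0.1  6.9] w 0.029 g 39.2
```

View pics/grip.png

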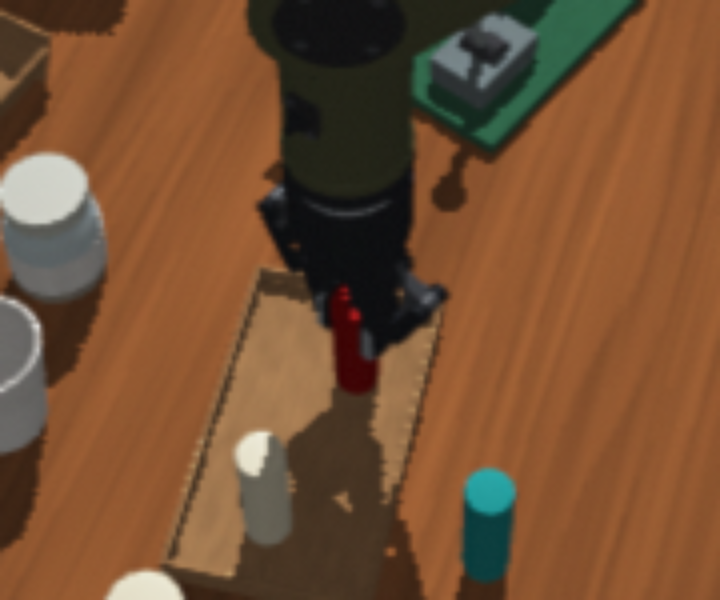

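Grip is good: red is held centrally between the pads at crop (350,320), and ivory is untouched. Next: lift, then tilt.

```bash
python3 -m pendant '[[[0,0,0],[0,0,-0.03],0.02],[[0,0,0],[0,0,-0.05],0.02],[[0,0,0],[0,0,-0.05],0.02],[[0,0,0],[0,0,-0.05],0.02],[[0,-5,0],[0,0,-0.02],0.02],[[0,-6,0],[0,0,0],0.02],[[0,-6,0],[0,0,0],0.02],[[0,-6,0],[0,0,0],0.02],[[0,-6,0],[0,0,0],0.02],[[0,-6.1,0],[0,0,0],0.02]]'
python3 -c "
from h import *
go(M+.076*tx,TILT)"
```

```text
time: 5.2
tcp_pos: [0.4898, 0.2184, 0.256]
orientation: [0.174, 0.781, 0.546, -0.247]
ft_force: [0.5, -0.5, -1.7]
width: 0.0293
grip_force: 40.1
 turn [ 0.05  0.22 -0.05] shift now-axes [-0.1388  0.1999  0.1115] target-axes [-0.1394  0.1999  0.1107]
 t 5.2 tcp [0.4898 0.2184 0.256 ] q [ 0.58  0.51  1.27 -0.37  1.85  0.92] F [ 0.5 -0.5 -1.7] w 0.0293 g 40.1
```

```bash
python3 -m pendant '[[[0,0.1,0],[-0.02,0.03,0],0.02],[[0,0.1,0],[-0.025,0.035,0],0.02],[[0,0,0],[-0.025,0.035,0],0.02],[[0,0,0],[-0.025,0.035,0],0.02],[[0,0,0],[-0.025,0.035,0.01],0.02],[[0,0,0],[-0.019,0.03,0.02],0.02],[[0,0,0],[0,0,0.03],0.02],[[0,0,0],[0,0,0.025],0.02],[[0,0,0],[0,0,0.02],0.02],[[0,0,0],[0,0,0],0.02]]'
python3 - <<'E'
from h import *
go(M+.076*tx,TILT)
a,d=camera('top');b,e=camera('side');np.savez('pre2.npz',a=a,b=b,d=d,e=e)
x=np.hstack([cv2.resize(a[130:250,260:360],None,fx=4,fy=4),cv2.resize(b[110:230,265:365],None,fx=4,fy=4)])
cv2.imwrite('pics/pre2.png',x[:,:,::-1])
E
```

```text
time: 6.2
tcp_pos: [0.6157, -0.0156, 0.2464]
orientation: [0.17, 0.781, 0.547, -0.248]
ft_force: [0.1, -0.3, -0.9]
width: 0.0293
grip_force: 40.2
 turn [-0.33  0.02  0.07] shift now-axes [-0.0001  0.0016  0.0015] target-axes [-0.0001  0.0016  0.0015]
 t 6.2 tcp [ 0.6157 -0.0156  0.2464] q [ 0.2   0.54  1.25 -0.51  1.69  0.58] F [ 0.1 -0.3 -0.9] w 0.0293 g 40.2
```

View pics/pre2.png

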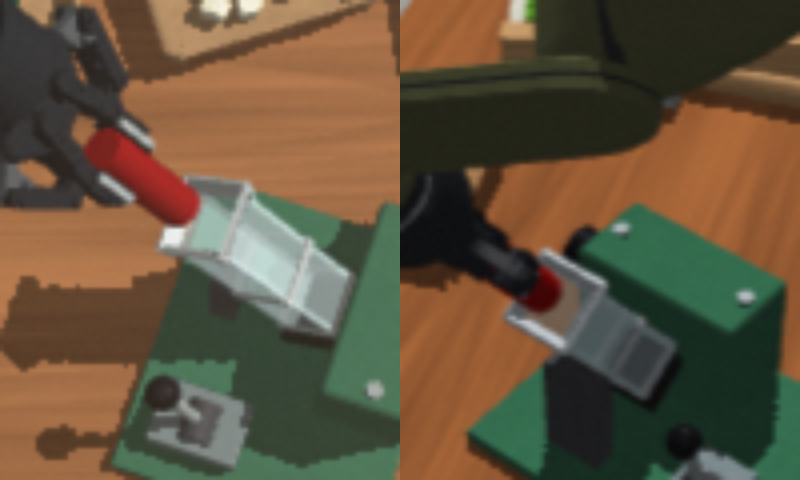

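Red is held in line with the tube: its lower end at crop (180,208) in the top half, mouth centre about (205,218), and the side half agrees. I now insert in two stages, watching the force.

```bash
python3 -m pendant '[[[-0.3,0,0],[0,0.0015,0.004],0.02],[[0,0,0],[0,0,0.005],0.02],[[0,0,0],[0,0,0.005],0.02],[[0,0,0],[0,0,0.005],0.02],[[0,0,0],[0,0,0.005],0.02],[[0,0,0],[0,0,0.005],0.02],[[0,0,0],[0,0,0.005],0.02],[[0,0,0],[0,0,0.005],0.02],[[0,0,0],[0,0,0],0.02],[[0,0,0],[0,0,0],0.02]]'
python3 -c "
from h import *
go(M+.012*tx,TILT)"
```

```text
time: 7.3
tcp_pos: [0.6119, -0.0359, 0.2167]
orientation: [0.174, 0.781, 0.548, -0.244]
ft_force: [-0.1, 0.6, -2.4]
width: 0.0292
grip_force: 40.2
 turn [ 0.27 -0.09 -0.03] shift now-axes [-0.0005 -0.0018  0.0295] target-axes [-0.0004 -0.0017  0.0295]
 t 7.3 tcp [ 0.6119 -0.0359  0.2167] q [ 0.18  0.54  1.32 -0.52  1.6   0.59] F [-0.1  0.6 -2.4] w 0.0292 g 40.2
```

```bash
python3 -m pendant '[[[0,0,0],[0,-0.001,0.005],0.02],[[0,0,0],[0,0,0.005],0.02],[[0,0,0],[0,0,0.005],0.02],[[0,0,0],[0,0,0.005],0.02],[[0,0,0],[0,0,0.005],0.02],[[0,0,0],[0,0,0.003],0.02],[[0,0,0],[0,0,0],0.02],[[0,0,0],[0,0,0],0.02],[[0,0,0],[0,0,0],0.02],[[0,0,0],[0,0,0],0.02]]'
python3 -c "
from h import *
go(M+.012*tx,TILT)"
```

```text
time: 8.3
tcp_pos: [0.6058, -0.0504, 0.1941]
orientation: [0.174, 0.781, 0.548, -0.244]
ft_force: [-0.6, 0.6, -1.1]
width: 0.0291
grip_force: 40.2
 turn [ 0.32 -0.12 -0.03] shift now-axes [-0.0006 -0.001   0.002 ] target-axes [-0.0006 -0.001   0.002 ]
 t 8.3 tcp [ 0.6058 -0.0504  0.1941] q [ 0.16  0.55  1.37 -0.53  1.55  0.61] F [-0.6  0.6 -1.1] w 0.0291 g 40.2
```

```bash
python3 -m pendant '[[[0,0,0],[0,0,0],0.05],[[0,0,0],[0,0,0],0.085],[[0,0,0],[0,0,0],0.085],[[0,0,0],[0,0,0],0.085],[[0,0,0],[0,0,0],0.085],[[0,0,0],[0,0,-0.02],0.085],[[0,0,0],[0,0,-0.03],0.085],[[0,0,0],[0,0,-0.04],0.085],[[0,0,0],[0,0,-0.04],0.085],[[0,0,0],[0,0,0],0.085]]'
python3 - <<'E'
from h import *
go([.505,.3345,.055],DOWN)
a,d=camera('top');b,e=camera('side')
x=np.hstack([cv2.resize(a[130:250,280:380],None,fx=4,fy=4),cv2.resize(b[130:250,265:365],None,fx=4,fy=4)])
cv2.imwrite('pics/rel.png',x[:,:,::-1])
E
```

```text
time: 9.3
tcp_pos: [0.6334, 0.0222, 0.3052]
orientation: [0.176, 0.782, 0.548, -0.24]
ft_force: [0.3, 0.3, 0.5]
width: 0.0847
grip_force: 0.0
 turn [ 0.8  34.58  0.04] shift now-axes [ 0.3467 -0.2295  0.0613] target-axes [ 0.2495 -0.2275  0.2502]
 t 9.3 tcp [0.6334 0.0222 0.3052] q [ 0.25  0.53  1.12 -0.51  1.82  0.55] F [0.3 0.3 0.5] w 0.0847 g 0.0
```

View pics/rel.png

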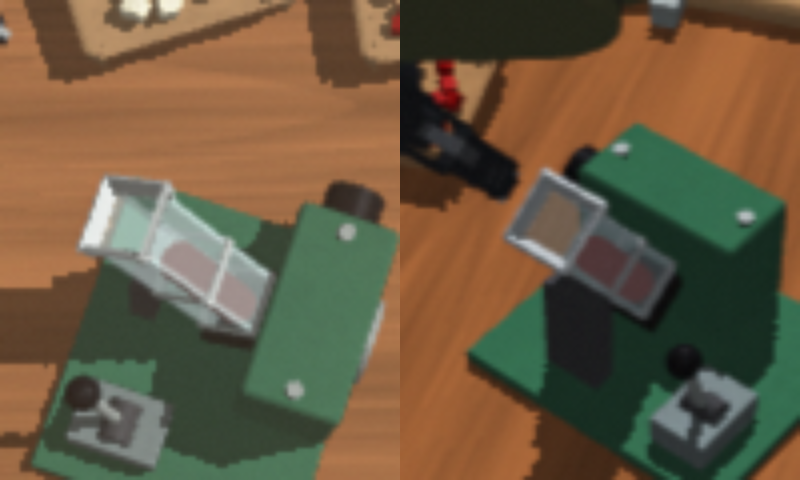

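The red cane has slid right down to the stop, visible through the tube at crop (205,280), and the mouth is clear. Next: ivory.

```bash
python3 -m pendant '[[[0.2,7,0],[0,0,0],0.085],[[0.2,7,0],[0,0,0],0.085],[[0.2,7,0],[0,0,0],0.085],[[0.2,7,0],[0,0,0],0.085],[[0,6.6,0],[0,0,0],0.085],[[0,0,0],[0.04,-0.035,0],0.085],[[0,0,0],[0.045,-0.04,0],0.085],[[0,0,0],[0.045,-0.04,0],0.085],[[0,0,0],[0.045,-0.04,0],0.085],[[0,0,0],[0.04,-0.04,0],0.085]]'
python3 -c "
from h import *
go([.505,.3345,.055],DOWN)"
```

```text
time: 10.4
tcp_pos: [0.5348, 0.2512, 0.2989]
orientation: [-0.002, 0.82, 0.572, -0.006]
ft_force: [0.4, 1.0, -0.9]
width: 0.0851
grip_force: 0.0
 turn [-0.64  0.44 -0.27] shift now-axes [ 0.0697 -0.0541  0.244 ] target-axes [ 0.0681 -0.0565  0.2439]
 t 10.4 tcp [0.5348 0.2512 0.2989] q [0.37 0.29 1.35 0.   1.51 0.72] F [ 0.4  1.  -0.9] w 0.0851 g 0.0
```

```bash
python3 -m pendant '[[[-0.6,0.4,-0.3],[0.03,-0.025,0.03],0.085],[[0,0,0],[0.03,-0.025,0.04],0.085],[[0,0,0],[0.008,-0.0065,0.04],0.085],[[0,0,0],[0,0,0.03],0.085],[[0,0,0],[0,0,0.02],0.085],[[0,0,0],[0,0,0],0.085],[[0,0,0],[0,0,0],0.085],[[0,0,0],[0,0,0],0.085],[[0,0,0],[0,0,0],0.085],[[0,0,0],[0,0,0],0.085]]'
python3 -c "
from h import *
go([.505,.3345,.055],DOWN)"
```

```text
time: 11.4
tcp_pos: [0.5088, 0.3307, 0.1465]
orientation: [0.0, 0.818, 0.575, 0.002]
ft_force: [0.2, 0.5, -0.8]
width: 0.0848
grip_force: 0.0
 turn [ 0.2  -0.2   0.14] shift now-axes [ 0.0019 -0.0051  0.0915] target-axes [ 0.0023 -0.0048  0.0915]
 t 11.4 tcp [0.5088 0.3307 0.1465] q [ 0.51  0.42  1.56 -0.    1.16  0.85] F [ 0.2  0.5 -0.8] w 0.0848 g 0.0
```

```bash
python3 -m pendant '[[[0,0,0],[0.002,-0.005,0.015],0.085],[[0,0,0],[0,0,0.025],0.085],[[0,0,0],[0,0,0.025],0.085],[[0,0,0],[0,0,0.018],0.085],[[0,0,0],[0,0,0.007],0.085],[[0,0,0],[0,0,0],0.02],[[0,0,0],[0,0,0],0.02],[[0,0,0],[0,0,0],0.02],[[0,0,0],[0,0,0],0.02],[[0,0,0],[0,0,0],0.02]]' 40
python3 -c "
from h import *
go(M+.076*tx,TILT)"
```

```text
time: 12.4
tcp_pos: [0.505, 0.3348, 0.0565]
orientation: [0.0, 0.818, 0.575, 0.002]
ft_force: [0.2, -0.1, 5.1]
width: 0.0289
grip_force: 39.2
 turn [  0.24 -35.21   0.1 ] shift now-axes [-0.2923  0.2253 -0.1891] target-axes [-0.3477  0.2255  0.013 ]
 t 12.4 tcp [0.505  0.3348 0.0565] q [ 0.52  0.52  1.65 -0.    0.96  0.86] F [ 0.2 -0.1  5.1] w 0.0289 g 39.2
```

```bash
python3 -m pendant '[[[0,0,0],[0,0,-0.03],0.02],[[0,0,0],[0,0,-0.05],0.02],[[0,0,0],[0,0,-0.05],0.02],[[0,0,0],[0,0,-0.05],0.02],[[0.2,-5.2,0.1],[0,0,-0.02],0.02],[[0,-6,0],[0,0,0],0.02],[[0,-6,0],[0,0,0],0.02],[[0,-6,0],[0,0,0],0.02],[[0,-6,0],[0,0,0],0.02],[[0,-6,0],[0,0,0],0.02]]'
python3 -c "
from h import *
go(M+.076*tx,TILT)"
```

```text
time: 13.4
tcp_pos: [0.5038, 0.3346, 0.2554]
orientation: [0.173, 0.78, 0.547, -0.248]
ft_force: [-0.2, 0.3, -2.3]
width: 0.0289
grip_force: 40.1
 turn [-0.01  0.25  0.1 ] shift now-axes [-0.2327  0.2262  0.1766] target-axes [-0.2331  0.2265  0.1756]
 t 13.4 tcp [0.5038 0.3346 0.2554] q [ 0.69  0.64  1.04 -0.32  1.99  0.99] F [-0.2  0.3 -2.3] w 0.0289 g 40.1
```

```bash
python3 -m pendant '[[[0,0.2,0],[-0.03,0.025,0],0.02],[[0,0,0],[-0.04,0.035,0],0.02],[[0,0,0],[-0.04,0.04,0.01],0.02],[[0,0,0],[-0.04,0.04,0.02],0.02],[[0,0,0],[-0.04,0.04,0.03],0.02],[[0,0,0],[-0.033,0.035,0.03],0.02],[[0,0,0],[-0.01,0.01,0.03],0.02],[[0,0,0],[0,0,0.03],0.02],[[0,0,0],[0,0,0.02],0.02],[[0,0,0],[0,0,0],0.02]]'
python3 -c "
from h import *
go(M+.076*tx,TILT)"
```

```text
time: 14.4
tcp_pos: [0.5996, 0.0224, 0.2429]
orientation: [0.17, 0.781, 0.547, -0.249]
ft_force: [0.2, 1.2, -1.5]
width: 0.0287
grip_force: 40.0
 turn [-0.39  0.06  0.19] shift now-axes [-0.0269  0.0297  0.0158] target-axes [-0.0268  0.0297  0.016 ]
 t 14.4 tcp [0.5996 0.0224 0.2429] q [ 0.26  0.53  1.27 -0.49  1.71  0.63] F [ 0.2  1.2 -1.5] w 0.0287 g 40.0
```

```bash
python3 -m pendant '[[[-0.3,0,0.2],[0,0,-0.015],0.02],[[0,0,0],[-0.009,0.01,-0.005],0.02],[[0,0,0],[-0.009,0.01,0],0.02],[[0,0,0],[-0.009,0.009,0],0.02],[[0,0,0],[0,0,0.01],0.02],[[0,0,0],[0,0,0.01],0.02],[[0,0,0],[0,0,0.015],0.02],[[0,0,0],[0,0,0],0.02],[[0,0,0],[0,0,0],0.02],[[0,0,0],[0,0,0],0.02]]'
python3 -c "
from h import *
go(M+.076*tx,TILT)"
```

```text
time: 15.4
tcp_pos: [0.619, -0.0145, 0.249]
orientation: [0.174, 0.782, 0.547, -0.244]
ft_force: [0.1, 0.3, -1.4]
width: 0.0292
grip_force: 40.1
 turn [ 0.27 -0.11 -0.09] shift now-axes [-0.0004 -0.0011  0.0048] target-axes [-0.0004 -0.0011  0.0048]
 t 15.4 tcp [ 0.619  -0.0145  0.249 ] q [ 0.2   0.53  1.25 -0.52  1.69  0.58] F [ 0.1  0.3 -1.4] w 0.0292 g 40.1
```

Matches the successful red approach, so I insert the same way.

```bash
python3 -m pendant '[[[0.1,0,0],[0,-0.001,0.009],0.02],[[0,0,0],[0,0,0.005],0.02],[[0,0,0],[0,0,0.005],0.02],[[0,0,0],[0,0,0.005],0.02],[[0,0,0],[0,0,0.005],0.02],[[0,0,0],[0,0,0.005],0.02],[[0,0,0],[0,0,0.005],0.02],[[0,0,0],[0,0,0.005],0.02],[[0,0,0],[0,0,0],0.02],[[0,0,0],[0,0,0],0.02]]'
python3 -c "
from h import *
go(M+.012*tx,TILT)"
```

```text
time: 16.4
tcp_pos: [0.6094, -0.0381, 0.2127]
orientation: [0.173, 0.782, 0.547, -0.245]
ft_force: [-0.8, -0.6, -1.1]
width: 0.0289
grip_force: 40.1
 turn [ 0.15 -0.1  -0.1 ] shift now-axes [-0.0004 -0.0002  0.0245] target-axes [-0.0003 -0.0002  0.0245]
 t 16.4 tcp [ 0.6094 -0.0381  0.2127] q [ 0.17  0.54  1.33 -0.52  1.6   0.6 ] F [-0.8 -0.6 -1.1] w 0.0289 g 40.1
```

```bash
python3 -m pendant '[[[0,0,0],[0,0,0.006],0.02],[[0,0,0],[0,0,0.006],0.02],[[0,0,0],[0,0,0.006],0.02],[[0,0,0],[0,0,0.005],0.02],[[0,0,0],[0,0,0],0.02],[[0,0,0],[0,0,0],0.02],[[0,0,0],[0,0,0],0.05],[[0,0,0],[0,0,0],0.085],[[0,0,0],[0,0,0],0.085],[[0,0,0],[0,0,0],0.085]]'
python3 -m pendant '[[[0,0,0],[0,0,0],0.085],[[0,0,0],[0,0,0],0.085],[[0,0,0],[0,0,0],0.085],[[0,0,0],[0,0,-0.02],0.085],[[0,0,0],[0,0,-0.03],0.085],[[0,0,0],[0,0,-0.04],0.085],[[0,0,0],[0,0,-0.04],0.085],[[0,0,0],[0,0,0],0.085],[[0,0,0],[0,0,0],0.085],[[0,0,0],[0,0,0],0.085]]'
python3 - <<'E'
from h import *
go([.40,.05,.25],DOWN)
a,d=camera('top');b,e=camera('side')
x=np.hstack([cv2.resize(a[130:250,280:380],None,fx=4,fy=4),cv2.resize(b[130:250,265:365],None,fx=4,fy=4)])
cv2.imwrite('pics/rel2.png',x[:,:,::-1])
E
```

```text
time: 17.4
tcp_pos: [0.6052, -0.0504, 0.1943]
orientation: [0.174, 0.782, 0.547, -0.244]
ft_force: [-0.5, -0.5, 0.2]
width: 0.0842
grip_force: 0.0
time: 18.4
tcp_pos: [0.6293, 0.0191, 0.2993]
orientation: [0.173, 0.781, 0.547, -0.246]
ft_force: [-0.4, 0.3, -0.6]
width: 0.0852
grip_force: 0.0
 turn [ 6.000e-02  3.498e+01 -2.000e-02] shift now-axes [-0.0123 -0.2261  0.0685] target-axes [-0.0493 -0.226   0.0493]
 t 18.4 tcp [0.6293 0.0191 0.2993] q [ 0.25  0.53  1.13 -0.51  1.82  0.55] F [-0.4  0.3 -0.6] w 0.0852 g 0.0
```

View pics/rel2.png

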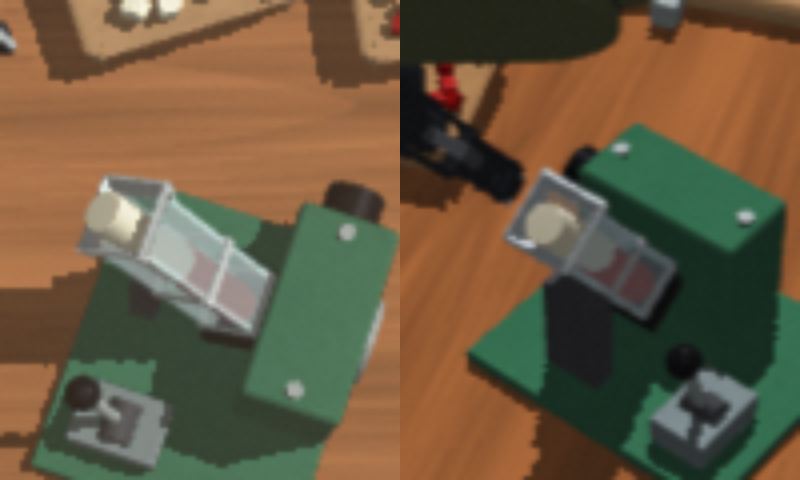

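Ivory sits on red with its end just proud of the mouth at crop (112,215). The lever is still at its start, with the ball at (82,392). Next: close the fingers and go to the tray side of the lever.

```bash
python3 -m pendant '[[[0,7,0],[0,0,0],0.03],[[0,7,0],[0,0,0],0],[[0,7,0],[0,0,0],0],[[0,7,0],[0,0,0],0],[[0,7,0],[0,0,0],0],[[0,0,0],[-0.01,-0.03,0],0],[[0,0,0],[-0.01,-0.03,0],0],[[0,0,0],[-0.01,-0.03,0],0],[[0,0,0],[-0.01,-0.02,0],0],[[0,0,0],[0,0,0],0]]'
python3 -c "
from h import *
go([.5132,.0194,.085],DOWN)"
```

```text
time: 19.5
tcp_pos: [0.5089, 0.0189, 0.2993]
orientation: [-0.0, 0.819, 0.573, -0.0]
ft_force: [0.5, -0.2, 0.4]
width: -0.0
grip_force: 0.0
 turn [-0.02 -0.01 -0.07] shift now-axes [0.0019 0.004  0.2143] target-axes [0.0019 0.0039 0.2143]
 t 19.5 tcp [0.5089 0.0189 0.2993] q [-0.05  0.17  1.53  0.    1.45  0.3 ] F [ 0.5 -0.2  0.4] w -0.0 g 0.0
```

```bash
python3 -m pendant '[[[0,0,0],[0.003,0.004,0.03],0],[[0,0,0],[0,0,0.04],0],[[0,0,0],[0,0,0.04],0],[[0,0,0],[0,0,0.04],0],[[0,0,0],[0,0,0.035],0],[[0,0,0],[0,0,0.02],0],[[0,0,0],[0,0,0.009],0],[[0,0,0],[0,0,0],0],[[0,0,0],[0,0,0],0],[[0,0,0],[0,0,0],0]]'
python3 -m pendant '[[[0,0,0],[-0.008,0,0],0],[[0,0,0],[-0.008,0,0],0],[[0,0,0],[-0.008,0,0],0],[[0,0,0],[-0.008,0,0],0],[[0,0,0],[-0.008,0,0],0],[[0,0,0],[-0.008,0,0],0],[[0,0,0],[-0.008,0,0],0],[[0,0,0],[-0.008,0,0],0],[[0,0,0],[-0.008,0,0],0],[[0,0,0],[-0.008,0,0],0]]'
python3 - <<'E'
from h import *
go([.5132,.0194,.085],DOWN)
b,e=camera('side');cv2.imwrite('pics/lev.png',cv2.resize(b[130:270,265:415],None,fx=4,fy=4)[:,:,::-1])
E
```

```text
time: 20.5
tcp_pos: [0.5201, 0.0211, 0.0874]
orientation: [0.002, 0.819, 0.574, 0.003]
ft_force: [0.4, 0.2, 0.3]
width: -0.0006
grip_force: 0.0
time: 21.5
tcp_pos: [0.4909, -0.0546, 0.0858]
orientation: [0.001, 0.819, 0.574, 0.002]
ft_force: [1.2, 0.3, -0.6]
width: 0.0001
grip_force: 0.5
 turn [ 0.17 -0.1   0.01] shift now-axes [ 0.0772 -0.0044  0.0009] target-axes [ 0.0772 -0.0044  0.0008]
 t 21.5 tcp [ 0.4909 -0.0546  0.0858] q [-0.2   0.36  1.87  0.    0.91  0.15] F [ 1.2  0.3 -0.6] w 0.0001 g 0.5
```

View pics/lev.png

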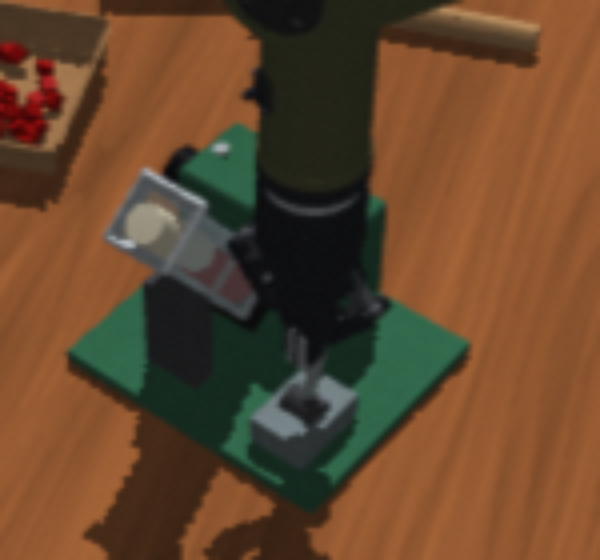

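The fingers have carried the lever past upright (crop (310,385)). The tube and canes are undisturbed. I continue towards the stop.

```bash
python3 -m pendant '[[[0,0,0],[-0.004,-0.001,0],0],[[0,0,0],[-0.004,-0.001,0],0],[[0,0,0],[-0.004,-0.001,0],0],[[0,0,0],[-0.004,0,0],0],[[0,0,0],[-0.004,0,0],0],[[0,0,0],[-0.002,0,0],0],[[0,0,0],[0,0,0],0],[[0,0,0],[0,0,0],0],[[0,0,0],[0,0,0],0],[[0,0,0],[0,0,0],0]]'
python3 -m pendant '[[[0,0,0],[-0.002,0,0],0],[[0,0,0],[-0.002,0,0],0],[[0,0,0],[0,0,0],0],[[0,0,0],[0,0,0],0],[[0,0,0],[0,0,0],0],[[0,0,0],[0,0,0],0],[[0,0,0],[0,0,0],0],[[0,0,0],[0,0,0],0],[[0,0,0],[0,0,0],0],[[0,0,0],[0,0,0],0]]'
python3 -c "
from h import *
go([.5132,.0194,.085],DOWN)"
```

```text
time: 22.55
tcp_pos: [0.4832, -0.067, 0.086]
orientation: [-0.003, 0.82, 0.572, 0.007]
ft_force: [8.3, 26.1, -2.4]
width: -0.0001
grip_force: 12.0
time: 23.55
tcp_pos: [0.4832, -0.0674, 0.0861]
orientation: [-0.004, 0.821, 0.571, 0.009]
ft_force: [13.2, 38.3, -2.5]
width: 0.0
grip_force: 18.6
 turn [ 0.2  -1.18 -0.37] shift now-axes [ 0.0917 -0.0021  0.003 ] target-axes [ 0.0918 -0.0015  0.0011]
 t 23.55 tcp [ 0.4832 -0.0674  0.0861] q [-0.24  0.35  1.88  0.03  0.9   0.1 ] F [13.2 38.3 -2.5] w 0.0 g 18.6
```

The hard stop is reached: the force is up and there is no further motion. Back off, lift clear and look.

```bash
python3 -m pendant '[[[0,0,0],[0.015,0,0],0],[[0,0,0],[0.03,0,0],0],[[0,0,0],[0.03,0,0],0],[[0,0,0],[0.02,0,0],0],[[0,0,0],[0,0,-0.03],0],[[0,0,0],[0,0,-0.05],0],[[0,0,0],[0,0,-0.05],0],[[0,0,0],[0.05,-0.02,-0.04],0],[[0,0,0],[0.05,-0.02,0],0],[[0,0,0],[0.05,-0.02,0],0]]'
python3 - <<'E'
from h import *
go([.5,.2,.2],DOWN)
a,d=camera('top');b,e=camera('side');np.savez('fin.npz',a=a,b=b,d=d,e=e)
O=np.array([.589,-.088,0])
for n,p,dd in(("top",a,d),("side",b,e)):
    W=cloud(n,dd);w=W.reshape(-1,3);c=np.array([(w-O)@ex,(w-O)@ey,w[:,2]]).T
    k=(abs(c[:,1]+.108)<.03)&(abs(c[:,0]-.01)<.09)&(c[:,2]>.085)&(c[:,2]<.14)&(p.reshape(-1,3).max(1)<90)
    print(n,k.sum(),c[k].mean(0),c[k].max(0),c[k].min(0))
x=np.hstack([cv2.resize(a[140:280,130:390],(520,280)),cv2.resize(b[130:270,265:405],(280,280))])
cv2.imwrite('pics/fin.png',x[:,:,::-1])
E
```

```text
time: 24.55
tcp_pos: [0.5078, 0.1526, 0.248]
orientation: [0.002, 0.82, 0.573, 0.003]
ft_force: [0.4, 0.4, 0.7]
width: -0.0003
grip_force: 0.0
 turn [ 0.39 -0.19 -0.1 ] shift now-axes [ 0.0417 -0.0239  0.0479] target-axes [ 0.0419 -0.0235  0.048 ]
 t 24.55 tcp [0.5078 0.1526 0.248 ] q [ 0.21  0.23  1.58 -0.    1.33  0.56] F [0.4 0.4 0.7] w -0.0003 g 0.0
top 67 [ 0.03935525 -0.11136143  0.11127904] [ 0.05132942 -0.09866497  0.1178062 ] [ 0.02680181 -0.12222593  0.10182044]
side 76 [ 0.03299914 -0.1102012   0.10564009] [ 0.04933375 -0.09827516  0.11780698] [ 0.02230989 -0.12055939  0.08530035]
```

View pics/fin.png

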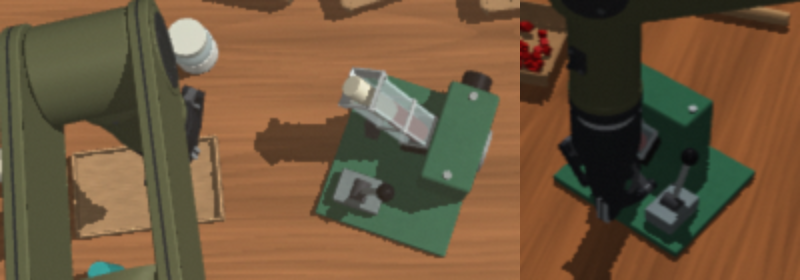

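The lever is fully over: the ball centre is at cutter x ≈ +39 mm, z ≈ 105 mm, which matches the end of its travel. Both canes are seated, the jar stands, and the robot is clear.

```bash
python3 -c "
from station import *
print(close_job())"
```

```text
the job is handed in; nothing more can be done
None
```

The job is handed in at about 25 s: red is down at the stop, ivory rests on it, the lever is fully over to the housing side, and the robot never went near the glue jar, cup or hammer.

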